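Anchor the glass plate and scrape off the shards

TASK

Anchor the glass repair plate: press the orange plunger of the suction pump fully down to its stop, hold it there for about a second and let it spring back up. Only then take the blue scraper from its cork mat and use it to wipe all three pottery shards off the glass into the steel tray at the opposite end, without the gripper touching the shards. Stand the scraper upright on its cork mat again, and leave the bowl, the cup and the solvent can undisturbed.

Things in the scene. Friction and masses are not known exactly. Their poses are not given: they have to be found in the camera images.
- plate: fixed glass plate on a grey stand, 200 mm along its x, 240 mm along its y, top of the glass 40 mm above the table. Origin: centre of the underside, on the table. The tray and the pump stand directly against its two short ends (+y and -y); which is at which end varies
- tray: fixed open steel tray, 180 mm along its x, 108 mm along its y, 22 mm high outside, walls 4 mm, floor 4 mm; its near wall stands 1 mm from the end of the glass plate and 18 mm lower than the glass. Origin: centre of its underside, on the table; axes parallel to the plate's
- pump: fixed grey suction pump foot, 84 mm along x, 108 mm along y, 34 mm high, with a dark steel collar (54 mm diameter, top 52 mm above the table) in its middle that carries the plunger. Origin: centre of its underside, on the table; axes parallel to the plate's
- plunger_top (a point): centre of the top of the orange round plunger head (38 mm diameter, 13 mm thick, upright axis), 82 mm above the table when up; moves down with the plunger
- plunger (a joint): travel of the spring plunger in m: 0 = fully up, 0.014 = down on its stop; about 5 N to start it, 10.5 N to hold it at the stop; springs back when let go
- mat: fixed cork mat, 180 mm along x, 120 mm along y, 4 mm thick. Origin: centre of its underside, on the table
- scraper: loose blue scraper block, 130 g, standing on the mat: foot 120 mm along its x, 28 mm along its y, 30 mm high with a black lip; above it a grip 70 mm along x, 22 mm along y, from 30 to 75 mm height. Origin: centre of its underside, z up
- shard_a: irregular flat pottery shard, about 30 x 24 mm and 7 mm thick, about 14 g, terracotta brown, lying on the glass. Origin: centre of its underside
- shard_b: irregular flat pottery shard, about 27 x 25 mm and 7 mm thick, about 14 g, black, lying on the glass. Origin: centre of its underside
- shard_c: irregular flat pottery shard, about 28 x 23 mm and 7 mm thick, about 14 g, red glazed, lying on the glass. Origin: centre of its underside
- bowl: bystander: loose terracotta bowl, 116 mm across, 65 mm high. Origin: centre of its underside
- cup: bystander: loose blue cup, 72 mm across, 80 mm high. Origin: centre of its underside
- can: bystander: loose bare-metal solvent can with red cap, 84 mm across, 130 mm high. Origin: centre of its underside

How it is judged:
By the outcome, as a careful person would: the job done as asked, in the order asked, and still so for the second after the job is handed in, with the robot touching nothing.
It also fails if it takes over 61 s, if anything falls off the work surface, if the arm or the gripper's body presses on something with over 40 N, if the wrist force passes 120 N, or if a joint passes its speed limit or range.

ROBOT

A 6-joint arm with a two-finger parallel gripper is mounted at the origin on the work surface. World frame = base frame: x ahead of the robot, y to its left, z up, the work surface at z = 0. Lengths are in m, angles in rad, forces in N, time in s.
With the tool pointing down it reaches from about 0.375 to 0.925 m from the base axis. Payload 5.7 kg.
Tool frame: the origin (TCP) lies on the mounting face of the last link; the fingertips stand 182 mm ahead of it and the grasp point (between the pads) lies 163 mm ahead of it; z points along the fingers, y is the direction in which the jaws open and shut (so a half turn about z gives the same grasp; the last joint's range is limited). The gripper opens to 88 mm and grips with 3 to 60 N. Pads are 20 mm wide; open, the fingers measure 115 mm over their backs; the gripper's body (75 mm by 178 mm) begins 61 mm behind the grasp point.
Start: joints at [1.214, 0.359, 1.51, -0, 1.272, -0.115], TCP at [0.144, 0.583, 0.405] pointing down, gripper open.
Joint ranges: [-2.97, 2.97], [-1.01, 2.36], [0.21, 2.38], [-0.96, 4.11], [0.2, 2.71], [-2.98, 2.98]. Speed limits (rad/s): [2.39, 2.39, 3.14, 3.14, 3.14, 3.14].

INTERFACE

Orientations are given as a rotation vector (axis times angle).
In Python, from bench import r, jaws, solver, get_image, hand_in, sensors gives the robot as it stands. The module is installed in compiled form; this text tells all that it offers. Calls block until the motion is done:
- r.movep(position, orientation): joint-space move of the TCP to a pose.
- r.move_l(position, rot=None, max_speed=0.15): straight line of the TCP; rot=None keeps the orientation; max_speed is the mean speed in m/s.
- r.move_j(angles): joint-space move.
- jaws.move_gripper(opening, f_grip=None): finger opening in m; f_grip is the grip in N (None keeps the last); returns when the fingers have stopped.
- r.hold(seconds).
- solver.inverse_kinematics(position, orientation): joint angles nearest the present ones, or None.
- get_image(name): name is "scene" or "side" or "wrist"; returns a dict with "color" (420x560x3 uint8, red, green, blue), "fovy" (degrees; the focal length in pixels is half the picture's height over the tangent of half this angle, whatever the lens; pixels are square), "cx", "cy" (the principal point, pixels), "R" (3x3) and "t" (3): a world point X has camera coordinates R X + t; the wrist camera has in their place "T_tool_cam" (4x4, takes a point from camera to tool coordinates, whose origin is the TCP and whose axes are the flange's). Camera axes: x right, y down, z forward; pixel columns grow to the right and rows downward; lengths in m; the calibration is good to about 2 mm. A picture is of the moment at which its call begins: read the wrist's pose just before it. There is no depth.
A pose or a line that the arm cannot do raises r.IKError and nothing moves.
- hand_in(): hands the job in, once; it reports no verdict.
Readings, each from a call of its own:
- sensors.current_t(): time.
- sensors.current_q(): joint angles.
- sensors.current_joint_vel(): joint speeds.
- sensors.current_tau(): joint torques, N m.
- sensors.current_tool_pos(): TCP position.
- sensors.current_orientation(): TCP orientation.
- sensors.current_wrist_force(): force on the tool from outside, world axes, zero at the start.
- sensors.current_wrist_torque(): the same for the moment, N m.
- sensors.current_opening(): finger opening in m.
Only numpy, scipy, OpenCV 4.12 (cv2) and the standard library are available. Lean on these libraries where they do the work, as an engineer would, in place of code of your own. Each camera call takes 0.05 s, during which the arm holds its last target. There are 200 camera calls.

## Working session

There is one attempt and no reset: what is moved stays moved. The work goes in short steps, each a Python script; the robot and the scene stay as the last script left them, time stands still between calls to the robot, and variables do not carry over. Pictures are saved under pics/ and viewed, about 8 in all and at most 12, crops included, and the job is handed in when it is done.

```bash
mkdir -p pics; ls; cat > h.py <<'E'
import numpy as np, cv2
from scipy.spatial.transform import Rotation as Ro
from bench import r, jaws, solver, get_image, hand_in, sensors
def cam(name):
    p=np.array(sensors.current_tool_pos()); o=np.array(sensors.current_orientation())
    d=get_image(name); im=d['color']; f=im.shape[0]/2/np.tan(np.radians(d['fovy'])/2)
    if name=='wrist':
        T=np.array(d['T_tool_cam']); Rw=Ro.from_rotvec(o).as_matrix()
        R=(Rw@T[:3,:3]).T; c=Rw@T[:3,3]+p; t=-R@c
    else: R=np.array(d['R']); t=np.array(d['t'])
    return dict(im=im,f=f,cx=d['cx'],cy=d['cy'],R=R,t=t)
def ray(c,u,v,z):
    o=-c['R'].T@c['t']; d=c['R'].T@np.array([(u-c['cx'])/c['f'],(v-c['cy'])/c['f'],1])
    return o+d*(z-o[2])/d[2]
def proj(c,X):
    q=c['R']@np.asarray(X)+c['t']; return c['f']*q[:2]/q[2]+[c['cx'],c['cy']]
def save(c,n): cv2.imwrite('pics/'+n+'.png',c['im'][:,:,::-1])
def down(yaw): # tool z down; jaw (tool y) direction rotated by yaw
    return (Ro.from_euler('z',yaw)*Ro.from_rotvec([np.pi,0,0])).as_rotvec()
E
python3 - <<'E'
from h import *
import pickle
cs={}
for n in ['scene','side','wrist']:
    cs[n]=cam(n)
    print(n,cs[n]['f'],cs[n]['cx'],cs[n]['cy'],-cs[n]['R'].T@cs[n]['t'])
pickle.dump(cs,open('c0.pkl','wb'))
save(cs['scene'],'s0'); save(cs['side'],'d0')
print(sensors.current_t(),sensors.current_orientation(),Ro.from_rotvec(sensors.current_orientation()).as_matrix().round(3))
E
```

```text
pics
scene 386.64220679979917 280.8032497955661 208.76791885080144 [1.10010201 0.32906487 0.64654294]
side 430.9273789402424 278.7991762230404 215.28359728540863 [ 0.37916082 -0.80907234  0.96626706]
wrist 317.21090467686486 278.7497418746989 211.52850879847273 [0.06676992 0.60114243 0.38344887]
0.15 [-3.78905396e-01 -3.11832540e+00  2.19036332e-03] [[-0.971  0.239 -0.   ]
 [ 0.239  0.971 -0.001]
 [ 0.    -0.001 -1.   ]]
```

View pics/s0.png

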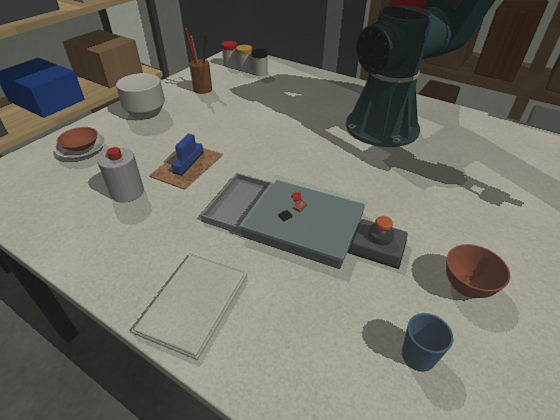

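View pics/d0.png

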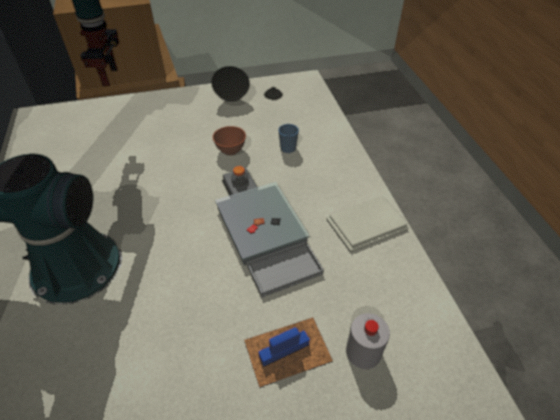

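Scene: shards at (299,205), (285,215) and (297,196), plunger at (383,224), mat with the blue scraper at (187,160), can at (122,175) close to the mat. Side: tray on the -y side of the glass, pump on the +y side, scraper at (285,345), can at (367,335).

```bash
cat > m.py <<'E'
from h import *
def big(mask):
    cn,_=cv2.findContours(mask.astype(np.uint8),cv2.RETR_EXTERNAL,cv2.CHAIN_APPROX_NONE)
    return sorted(cn,key=cv2.contourArea,reverse=True)
def cast(c,cn,z): return np.array([ray(c,u,v,z)[:2] for u,v in cn.reshape(-1,2)],np.float32)
def rect(P):
    (x,y),(w,h),a=cv2.minAreaRect((P*1000).astype(np.float32)); return np.round([x,y,w,h,a],1)
def roi(m,x0,y0,x1,y1):
    o=np.zeros_like(m); o[y0:y1,x0:x1]=m[y0:y1,x0:x1]; return o
E
python3 - <<'E'
from m import *
import pickle
cs=pickle.load(open('c0.pkl','rb'))
R={'scene':dict(all=(150,130,410,270),plate=(235,175,370,265),mat=(145,125,230,190)),'side':dict(all=(215,160,340,390),plate=(213,180,312,265),mat=(240,315,335,390))}
for n in R:
    c=cs[n]; hsv=cv2.cvtColor(c['im'],cv2.COLOR_RGB2HSV).astype(int); H,S,V=hsv[...,0],hsv[...,1],hsv[...,2]
    hot=(S>130)&(V>90)&((H<20)|(H>170))
    for cn in big(roi(hot,*R[n]['all']))[:6]:
        if cv2.contourArea(cn)<5: continue
        u,v=cn.reshape(-1,2).mean(0); print(n,'hot',u.round(1),v.round(1),cv2.contourArea(cn),hsv[int(v),int(u)],'z47',ray(c,u,v,.045).round(4)[:2],'z82',ray(c,u,v,.079).round(4)[:2])
    for cn in big(roi((V<45),*R[n]['plate']))[:2]:
        u,v=cn.reshape(-1,2).mean(0); print(n,'blk',u.round(1),v.round(1),cv2.contourArea(cn),ray(c,u,v,.045).round(4))
    px=[(300,230),(330,220)] if n=='scene' else [(285,240),(240,215)]
    print('glass hsv',[hsv[v,u] for u,v in px], 'mat', hsv[175,160] if n=='scene' else hsv[375,270])
    bl=roi((H>105)&(H<130)&(S>120),*R[n]['mat']); cn=big(bl)[0]
    print(n,'blue',cv2.contourArea(cn),rect(cast(c,cn,.03)))
    mt=roi((((H<20)&(S>60))|bl)>0,*R[n]['mat']); cn=big(mt)[0]; print(n,'mat',rect(cast(c,cn,.004)))
    g=roi((H>70)&(H<105)&(S>20)&(V>80),*R[n]['plate']); cn=cv2.convexHull(big(g)[0]); print(n,'glass',rect(cast(c,cn,.04)), cv2.approxPolyDP(cn,6,True).reshape(-1,2).tolist())
x0,y0=145,125
a=cv2.resize(cs['scene']['im'][125:275,145:415],None,fx=2.9,fy=2.9,interpolation=cv2.INTER_CUBIC)[:300+135]
cv2.imwrite('pics/z1.png',a[:,:,::-1])
E
```

```text
scene hot 384.2 222.5 152.5 [ 10 173 162] z47 [0.4599 0.1876] z82 [0.4961 0.1956]
scene hot 298.1 200.5 120.0 [  0 146  82] z47 [ 0.5029 -0.0103] z82 [0.5367 0.0089]
scene blk 284.8 215.2 62.5 [ 0.5626 -0.009   0.045 ]
scene blk 357.6 253.8 32.0 [0.5763 0.1773 0.045 ]
glass hsv [array([ 78,  23, 109]), array([ 76,  25, 110])] mat [ 14 113 129]
scene blue 530.0 [ 481.6 -383.7  187.9   76.3   38. ]
scene mat [ 484.3 -390.4  227.3  152.8    8.1]
scene glass [532.5  24.  187.4 239.5   9.7] [[240, 225], [276, 180], [364, 204], [342, 260]]
side hot 313.5 345.6 630.5 [ 14 132 137] z47 [ 0.5585 -0.4013] z82 [ 0.5518 -0.4163]
side hot 263.5 354.2 493.5 [111 164 140] z47 [ 0.444 -0.394] z82 [ 0.4416 -0.4093]
side hot 255.6 224.6 69.0 [  7 146 122] z47 [ 0.5051 -0.0134] z82 [ 0.5004 -0.0427]
side hot 238.5 170.0 66.0 [ 13 178 178] z47 [0.4987 0.2263] z82 [0.4942 0.1881]
side hot 298.2 325.5 12.0 [ 13 131 130] z47 [ 0.5381 -0.3447] z82 [ 0.5322 -0.3618]
glass hsv [array([ 78,  21, 124]), array([ 95,  12, 126])] mat [ 15 131 111]
side blue 516.5 [ 493.5 -372.7  118.5   47.3   12.8]
side mat [ 503.8 -378.4  180.2  121.6    6. ]
side glass [591.3  19.4  59.  226.8   6.3] [[305, 237], [287, 243], [268, 203], [270, 187]]
```

View pics/z1.png

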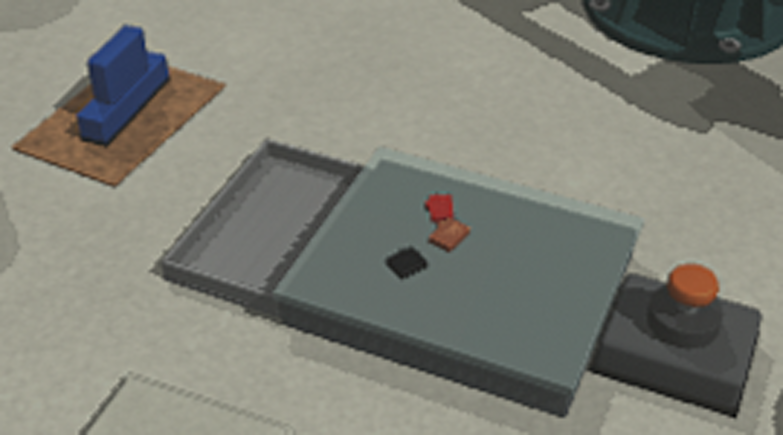

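```bash
python3 - <<'E'
from m import *
import pickle
cs=pickle.load(open('c0.pkl','rb')); c=cs['side']
print('can',ray(c,371,326,.13),'bowl',ray(c,229,135,.065),'cup',ray(c,288,130,.08))
yaw=np.pi+.17
for p in [(.495,.07,.42),(.495,.192,.25),(.56,-.15,.23),(.5,-.378,.25),(.5,-.378,.42)]:
    for y in (yaw,.17): print(p,y,np.round(solver.inverse_kinematics(p,down(y)),2))
jaws.move_gripper(0.0,20)
r.movep([.495,.07,.42],down(yaw))
w=cam('wrist'); save(w,'w1'); pickle.dump(w,open('w1.pkl','wb'))
print(sensors.current_t(),sensors.current_tool_pos(),sensors.current_wrist_force(),proj(w,[.495,.192,.082]))
E
```

```text
can [ 0.67347003 -0.4256997   0.13      ] bowl [0.49635555 0.38756088 0.065     ] cup [0.69317249 0.34684496 0.08      ]
(0.495, 0.07, 0.42) 3.311592653589793 [ 0.    0.2   1.7   0.    1.24 -1.74]
(0.495, 0.07, 0.42) 0.17 [0.   0.2  1.7  0.   1.24 1.4 ]
(0.495, 0.192, 0.25) 3.311592653589793 [ 0.24  0.45  1.82  0.    0.87 -1.5 ]
(0.495, 0.192, 0.25) 0.17 [0.24 0.45 1.82 0.   0.87 1.64]
(0.56, -0.15, 0.23) 3.311592653589793 [-0.38  0.54  1.72  0.    0.88 -2.12]
(0.56, -0.15, 0.23) 0.17 [-0.38  0.54  1.72  0.    0.88  1.02]
(0.5, -0.378, 0.25) 3.311592653589793 [-0.76  0.56  1.6   0.    0.98 -2.5 ]
(0.5, -0.378, 0.25) 0.17 [-0.76  0.56  1.6   0.    0.98  0.64]
(0.5, -0.378, 0.42) 3.311592653589793 [-0.76  0.38  1.43  0.    1.33 -2.5 ]
(0.5, -0.378, 0.42) 0.17 [-0.76  0.38  1.43  0.    1.33  0.64]
3.7667 [0.49497407 0.07064281 0.41999453] [ 0.39625006 -0.12570763 -0.03299984] [392.67977509 215.65960106]
```

View pics/w1.png

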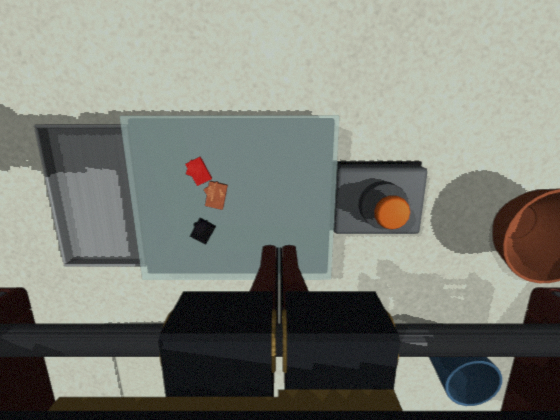

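Wrist view: shards at (198,171), (216,195), (203,231); plunger top at about (393,211) and the prediction (393,216) agrees. The glass spans (122,117) to (337,117) and (330,273) to (143,277), with the tray to the left.

```bash
python3 - <<'E'
from m import *
import pickle
w=pickle.load(open('w1.pkl','rb')); hsv=cv2.cvtColor(w['im'],cv2.COLOR_RGB2HSV).astype(int);H,S,V=[hsv[...,i] for i in range(3)]
hot=(S>110)&(V>70)&((H<20)|(H>170))
for cn in big(roi(hot,140,120,430,260))[:3]:
    (u,v),rr=cv2.minEnclosingCircle(cn); print('hot',u,v,rr,cv2.contourArea(cn),'z47',ray(w,u,v,.045).round(4),'z82',ray(w,u,v,.082).round(4),rect(cast(w,cn,.045)))
for cn in big(roi(V<50,140,125,320,250))[:1]: print('blk',rect(cast(w,cn,.045)))
q=np.array([[122,117],[337,117],[331,273],[143,277]])
P=cast(w,q,.04); print('glass',P.round(4).tolist(),rect(P),P.mean(0))
q=np.array([[36,126],[64,265]]); P=cast(w,q,.022); print('tray far',P.round(4).tolist())
E
```

```text
hot 391.6690673828125 211.39854431152344 17.928787231445312 890.0 z47 [0.4992 0.2051 0.045 ] z82 [0.4907 0.1897 0.082 ] [500.5 205.9  41.   39.7  14.8]
hot 215.5 195.0 14.534542083740234 430.5 z47 [5.146e-01 4.000e-04 4.500e-02] z82 [0.5044 0.0063 0.082 ] [514.3  -1.4  24.5  30.3  86.8]
hot 198.0 171.0 14.764923095703125 415.5 z47 [ 0.4904 -0.0222  0.045 ] z82 [ 0.4827 -0.0139  0.082 ] [491.  -23.7  28.4  23.4  35.9]
blk [559.9 -10.9  22.6  27.6  69.6]
glass [[0.4465999901294708, -0.1103999987244606], [0.40689998865127563, 0.11969999969005585], [0.5916000008583069, 0.15399999916553497], [0.6373000144958496, -0.07850000262260437]] [521.9  21.8 193.4 236.8   9.8] [0.5205874  0.02120654]
tray far [[0.4749000072479248, -0.2159000039100647], [0.6482999920845032, -0.18799999356269836]]
```

```bash
python3 - <<'E'
from h import *
yaw=np.pi+.17
r.movep([.493,.191,.285],down(yaw))
F0=np.array(sensors.current_wrist_force())
r.move_l([.493,.191,.254],max_speed=.06)
print(sensors.current_tool_pos(),(sensors.current_wrist_force()-F0).round(2))
for z in [.2515,.2505,.2495,.2485,.2475,.2465]:
    r.move_l([.493,.191,z],max_speed=.03); f=(sensors.current_wrist_force()-F0)
    print(z,sensors.current_tool_pos()[2],f.round(2),sensors.current_t())
    if f[2]>18: break
r.hold(1.1); print((sensors.current_wrist_force()-F0).round(2),sensors.current_tool_pos()[2])
t=sensors.current_t(); s=cam('side'); save(s,'press')
r.move_l([.493,.191,.30],max_speed=.1)
r.hold(.2); w=cam('wrist'); s2=cam('side')
a=np.hstack([cv2.resize(x[110:250,170:310],None,fx=2.8,fy=2.8) for x in (s['im'],s2['im'])]); cv2.imwrite('pics/p2.png',a[:,:,::-1])
save(w,'w2'); print(t,sensors.current_t())
E
```

```text
[0.4939168  0.19059928 0.2541686 ] [-0.38 -3.16  7.9 ]
0.2515 0.25183473006074425 [-0.66 -2.77  8.32] 5.4417
0.2505 0.25092292486654577 [ 0.61 -3.29  8.86] 5.6917
0.2495 0.24996507231798543 [-0.02 -3.43 10.05] 5.9417
0.2485 0.24976566995754793 [-2.66 -3.39 17.99] 6.1917
0.2475 0.2496100487434798 [-4.22 -4.16 26.75] 6.4417
[-4.14 -4.76 26.63] 0.24962481970352915
7.5417 8.5667
```

View pics/p2.png

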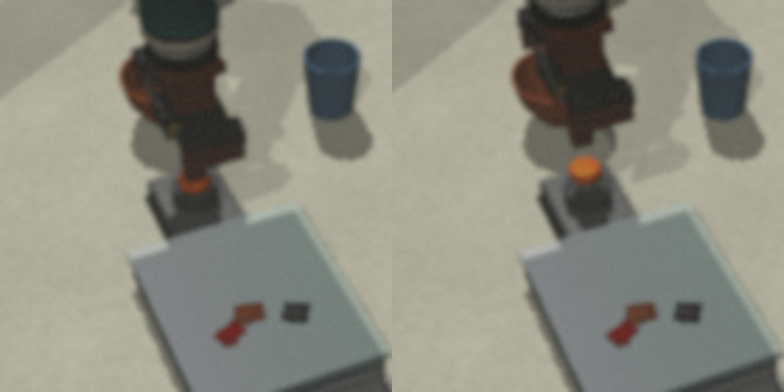

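Pressed to the stop (26 N, steady at 14 mm travel) and held for over a second. The plunger is up again in the second view, the shards are unmoved. Next the scraper.

```bash
python3 - <<'E'
from h import *
import pickle
yaw=np.pi+.17
jaws.move_gripper(.06,30)
r.movep([.53,-.37,.37],down(yaw))
w=cam('wrist'); save(w,'w3'); pickle.dump(w,open('w3.pkl','wb'))
print(sensors.current_t())
E
```

```text
11.6833
```

View pics/w3.png

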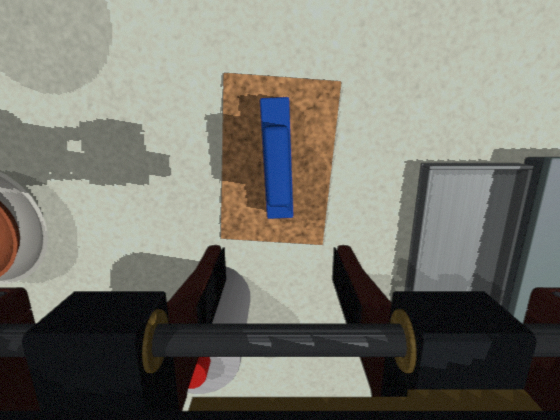

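The mat spans (222,72) to (341,81) and (324,244) to (219,239). The scraper runs from (275,98) to (280,218), and the can's red cap is at (198,372).

```bash
python3 - <<'E'
from m import *
import pickle
w=pickle.load(open('w3.pkl','rb')); hsv=cv2.cvtColor(w['im'],cv2.COLOR_RGB2HSV).astype(int);H,S,V=[hsv[...,i] for i in range(3)]
print('cam',-w['R'].T@w['t'], w['R'][2])
P=cast(w,np.array([[222,72],[341,81],[324,244],[219,239]]),.004); print('mat',P.round(4).tolist(),rect(P))
P=cast(w,np.array([[262,98],[289,97],[293,217],[268,218]]),.034); print('foot z34',P.round(4).tolist(),rect(P))
P=cast(w,np.array([[265,124],[288,124],[292,206],[267,206]]),.079); print('grip z79',P.round(4).tolist(),rect(P))
print('can',ray(w,198,372,.13))
a=cv2.resize(w['im'][85:230,225:345],None,fx=4,fy=4,interpolation=cv2.INTER_NEAREST); cv2.imwrite('pics/z3.png',cv2.convertScaleAbs(a[:,:,::-1],alpha=1.6))
E
```

```text
cam [ 0.45244769 -0.38226336  0.34938307] [ 0.28294744  0.04959633 -0.95785226]
mat [[0.42010000348091125, -0.445499986410141], [0.40790000557899475, -0.32580000162124634], [0.5845999717712402, -0.3052999973297119], [0.5993000268936157, -0.42739999294281006]] [ 503.5 -375.4  180.2  122.9    5.8]
foot z34 [[0.43880000710487366, -0.4004000127315521], [0.4336000084877014, -0.37560001015663147], [0.5490000247955322, -0.35030001401901245], [0.5544999837875366, -0.3758000135421753]] [ 493.9 -375.5  118.2   26.1   12.2]
grip z79 [[0.4602000117301941, -0.3921999931335449], [0.4569999873638153, -0.3736000061035156], [0.5253000259399414, -0.35760000348091125], [0.5291000008583069, -0.37940001487731934]] [ 492.8 -374.9   70.3   22.1   10.6]
can [ 0.66944296 -0.41429619  0.13      ]
```

View pics/z3.png

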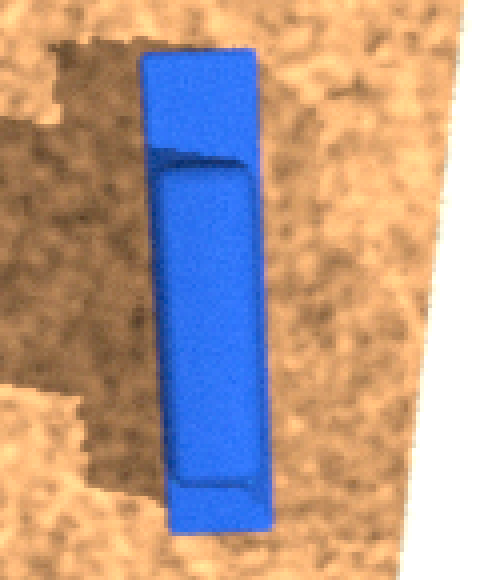

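```bash
python3 - <<'E'
from h import *
S=np.array([.4935,-.375]); o=down(np.pi+.21)
r.movep([*S,.30],o); r.move_l([*S,.225],max_speed=.1)
jaws.move_gripper(0.0,40); print('open',sensors.current_opening(),sensors.current_tool_pos())
r.move_l([*S,.235],max_speed=.08); r.move_l([*S,.33],max_speed=.2)
a=.171; ex=np.array([np.cos(a),np.sin(a)]); ey=np.array([-ex[1],ex[0]]); C=np.array([.524,.022])
A=C-.0065*ex+.032*ey
r.movep([*A,.33],down(np.pi+a)); r.hold(.2); F0=np.array(sensors.current_wrist_force())
r.move_l([*A,.265],max_speed=.1)
for z in np.arange(.2635,.2555,-.001):
    r.move_l([*A,z],max_speed=.03); f=sensors.current_wrist_force()-F0
    print(z.round(4),sensors.current_tool_pos()[2].round(4),f.round(2))
    if f[2]>5: break
print(sensors.current_t(),sensors.current_opening())
w=cam('wrist'); save(w,'w4')
E
```

```text
open 0.021837129206197115 [ 0.49359563 -0.37508717  0.22511163]
0.2635 0.264 [0.34 0.13 0.14]
0.2625 0.2626 [ 0.22  0.75 -0.98]
0.2615 0.2614 [ 0.08 -0.29 -0.8 ]
0.2605 0.2611 [-1.34 -0.27  6.82]
18.15 0.02205729028996597
```

View pics/w4.png

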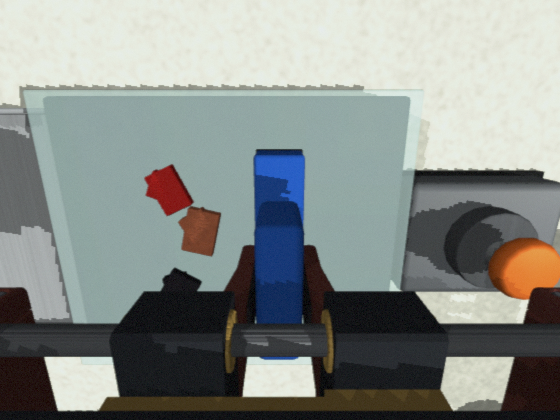

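The scraper stands on the glass, square to it, at (280,150-360). All three shards lie on its tray side within its width, red shard about 8 mm inside the end. Wiping now.

```bash
python3 - <<'E'
from h import *
a=.171; ex=np.array([np.cos(a),np.sin(a)]); ey=np.array([-ex[1],ex[0]]); C=np.array([.524,.022])
P=lambda y,z:[*(C-.0065*ex+y*ey),z]
r.move_l(P(.032,.2611),max_speed=.02)
r.move_l(P(-.08,.2611),max_speed=.07); print(sensors.current_wrist_force(),sensors.current_tool_pos())
r.move_l(P(-.14,.2613),max_speed=.07); print(sensors.current_wrist_force(),sensors.current_tool_pos())
r.hold(.3)
r.move_l(P(-.14,.34),max_speed=.15)
r.move_l(P(-.07,.38),max_speed=.2)
w=cam('wrist'); s=cam('scene'); save(w,'w5')
b=cv2.resize(s['im'][150:280,180:380],(560,364),interpolation=cv2.INTER_CUBIC); 
a_=np.vstack([cv2.resize(w['im'][:300],None,fx=.8,fy=.8),cv2.resize(b,(448,291))]); cv2.imwrite('pics/v5.png',a_[:,:,::-1])
print(sensors.current_t(),sensors.current_opening())
E
```

```text
[-0.59084    -0.36410124  0.68160208] [ 0.53119869 -0.05781219  0.26109319]
[-0.42645954 -0.31837563 -0.64049206] [ 0.54120901 -0.11683695  0.26120283]
22.8333 0.021842540422098797
```

View pics/v5.png

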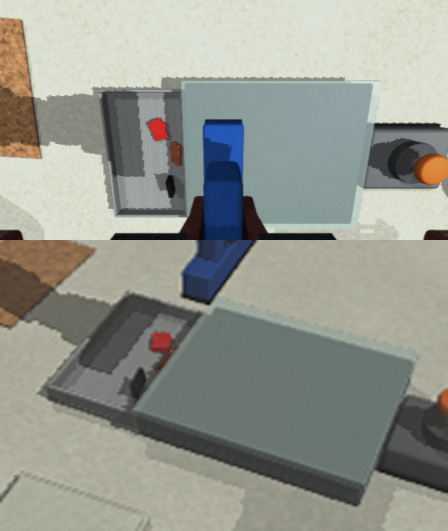

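Glass is clear. The red shard lies flat in the tray at (158,128), but the brown (177,152) and black (171,186) ones seem to lean on its near wall. I'll look closer.

```bash
python3 - <<'E'
from h import *
import pickle
a=.171
r.movep([.555,-.10,.35],down(np.pi+a))
w=cam('wrist'); save(w,'w6'); pickle.dump(w,open('w6.pkl','wb'))
s=cam('side'); 
b=[]
T=[proj(w,[.53+dx,-.13+dy,.02]) for dx in(-.1,.1) for dy in(-.1,.07)]; print(np.round(T))
x0,y0=np.maximum(np.min(T,0),0).astype(int); x1,y1=np.max(T,0).astype(int)
p=cv2.resize(w['im'][y0:y1,x0:x1],None,fx=520/(x1-x0),fy=520/(x1-x0),interpolation=cv2.INTER_CUBIC)[:580]
cn=s['im'][225:300,230:330]; q=cv2.resize(cn,(280,210),interpolation=cv2.INTER_CUBIC)
o=np.zeros((max(len(p),210),800,3),np.uint8); o[:len(p),:p.shape[1]]=p; o[:210,520:]=q
cv2.imwrite('pics/v6.png',cv2.convertScaleAbs(o[:,:,::-1],alpha=1.4)); print(sensors.current_t(),o.shape)
E
```

```text
[[157.  39.]
 [347.  74.]
 [146. 248.]
 [305. 273.]]
23.3 (580, 800, 3)
```

View pics/v6.png

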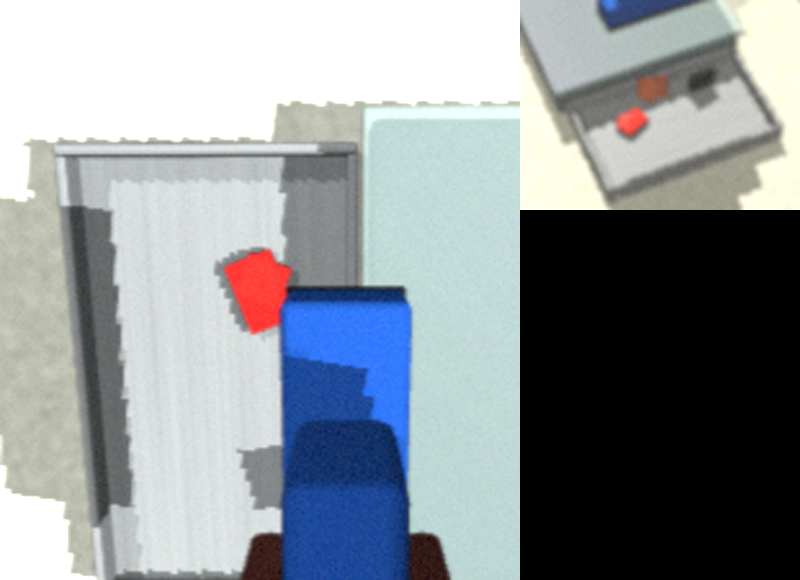

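Side view shows brown and black standing in the tray, leaning against the near wall. Both are off the glass. I'll triangulate them on the way to the mat.

```bash
python3 - <<'E'
from m import *
r.movep([.555,-.29,.37],down(np.pi+.19))
w=cam('wrist'); s=cam('side'); c2=cam('scene')
def blobs(c,z):
    T=[proj(c,[.554+x*.985-y*.17,-.149+x*.17+y*.985,.015]) for x in(-.085,.085) for y in(-.05,.054)]
    m=np.zeros(c['im'].shape[:2],np.uint8); cv2.fillPoly(m,[cv2.convexHull(np.array(T,np.int32))],1); m=cv2.dilate(m,np.ones((3,3)))
    hsv=cv2.cvtColor(c['im'],cv2.COLOR_RGB2HSV).astype(int);H,S,V=[hsv[...,i] for i in range(3)]
    o={}
    for n,mk in dict(red=(S>170)&((H<6)|(H>174)),brown=(S>70)&(S<=175)&(H>=1)&(H<16),blk=V<32).items():
        b=big((mk&(m>0)))
        if b and cv2.contourArea(b[0])>4: M=cv2.moments(b[0]); o[n]=(np.array([M['m10'],M['m01']])/M['m00'],M['m00'])
    return o
B={n:(c,blobs(c,0)) for n,c in dict(w=w,side=s,scene=c2).items()}
for n in B: print(n,{k:(v[0].round(1),v[1]) for k,v in B[n][1].items()})
for sh in ('red','brown','blk'):
    A=[]
    for n,(c,o) in B.items():
        if sh in o:
            K=np.array([[c['f'],0,c['cx']],[0,c['f'],c['cy']],[0,0,1]]); A.append((n,K@np.c_[c['R'],c['t']],o[sh][0]))
    for i in range(len(A)):
        for j in range(i):
            X=cv2.triangulatePoints(A[i][1],A[j][1],A[i][2],A[j][2]).ravel(); X=X[:3]/X[3]; d=X[:2]-[.524,.022]
            print(sh,A[i][0],A[j][0],X.round(4),'plate xy',(d@[.985,.17]).round(3),(d@[-.17,.985]).round(3))
x,y=540,290
cv2.imwrite('pics/v7.png',cv2.convertScaleAbs(cv2.resize(w['im'][60:300,250:560],None,fx=2.4,fy=2.4,interpolation=cv2.INTER_CUBIC)[:,:,::-1],alpha=1.4)); print(sensors.current_t())
E
```

```text
w {'red': (array([417.8, 179.9]), 426.0), 'brown': (array([438.6, 210.3]), 566.0), 'blk': (array([422.9, 251. ]), 256.5)}
side {'red': (array([270.3, 268.2]), 20.0), 'brown': (array([303.3, 245.3]), 77.0)}
scene {'red': (array([251.8, 194.6]), 31.5), 'brown': (array([252. , 198.7]), 62.0)}
red side w [ 0.5171 -0.136  -0.0036] plate xy -0.034 -0.154
red scene w [ 0.5129 -0.1411  0.0085] plate xy -0.039 -0.159
red scene side [ 0.515  -0.1423  0.008 ] plate xy -0.037 -0.16
brown side w [ 0.5345 -0.2748  0.2716] plate xy -0.04 -0.294
brown scene w [ 0.5397 -0.1182  0.0256] plate xy -0.008 -0.141
brown scene side [ 0.5969 -0.1081  0.0566] plate xy 0.05 -0.141
24.2333
```

View pics/v7.png

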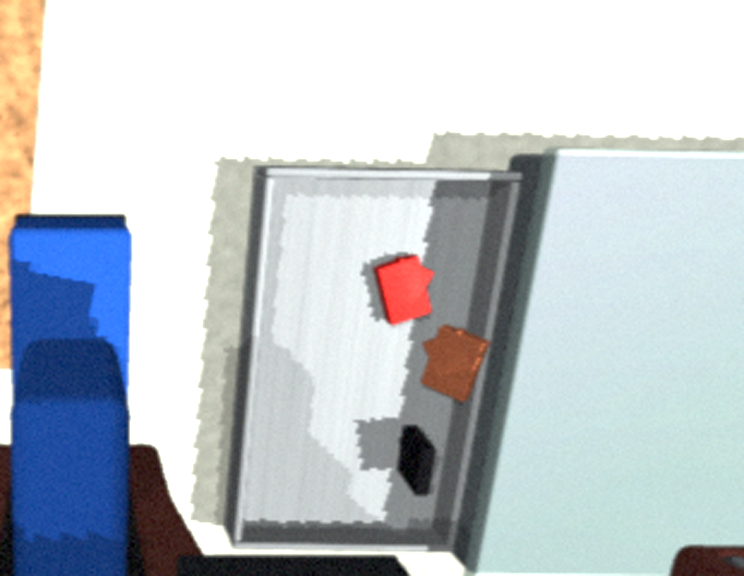

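All three are inside the tray walls: red flat at (405,290), brown leaning on the near wall at (455,360), black on its edge at (415,460). Now to set the scraper back.

```bash
python3 - <<'E'
from h import *
S=np.array([.4965,-.375]); o=down(np.pi+.17)
r.movep([*S,.31],o); r.hold(.2); F0=np.array(sensors.current_wrist_force())
r.move_l([*S,.230],max_speed=.1)
for z in np.arange(.228,.219,-.001):
    r.move_l([*S,z],max_speed=.03); f=sensors.current_wrist_force()-F0
    print(z.round(4),sensors.current_tool_pos()[2].round(4),f.round(2))
    if f[2]>3: break
jaws.move_gripper(.06); r.hold(.2)
r.move_l([*S,.30],max_speed=.1); r.movep([.53,-.33,.40],o)
w=cam('wrist'); s=cam('scene'); d=cam('side')
z=lambda c,x0,y0,x1,y1,W,H:cv2.resize(c['im'][y0:y1,x0:x1],(W,H),interpolation=cv2.INTER_CUBIC)
o=np.hstack([z(w,100,0,560,300,460,300),np.vstack([z(s,90,120,420,280,330,160),z(d,210,60,410,400,330,440)[:140] ])])
o2=np.hstack([z(s,90,110,530,380,440,270),z(d,200,60,400,400,159,270),np.zeros((270,191,3),np.uint8)])
cv2.imwrite('pics/v8.png',np.vstack([o,o2])[:,:,::-1]); print(sensors.current_t())
E
```

```text
0.228 0.2285 [-0.13  0.61 -0.5 ]
0.227 0.227 [ 0.65  0.66 -1.15]
0.226 0.2259 [-0.05  0.24 -0.97]
0.225 0.2251 [-0.66  0.04  0.84]
0.224 0.2251 [-0.75  2.45  8.92]
29.7333
```

View pics/v8.png

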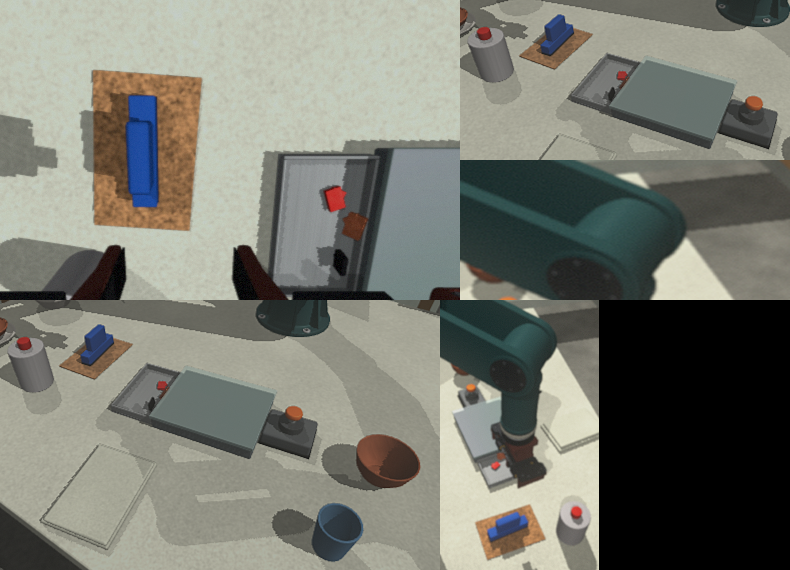

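Scraper upright and fully on the mat (143,150). The glass is clear, all three shards are in the tray, and the plunger is up. Can, cup and bowl look unmoved and the robot is touching nothing, so I'm handing in.

```bash
python3 -c "
from h import *
print(sensors.current_t(),sensors.current_wrist_force()); print(hand_in())"
```

```text
29.7333 [ 0.76016639  0.69957032 -0.1724189 ]
the job is handed in; nothing more can be done
None
```

The job is done and handed in at about 30 s of the 61 s allowed.

- **Plunger:** I pressed it with the closed fingers down to its stop, where it stopped moving about 14 mm below its up position. It was held there for about 1.1 s at roughly 27 N. The pictures afterwards show it back up.
- **Wipe:** I took the scraper after that and wiped all three shards into the tray in one stroke. The gripper stayed above the shards throughout.
- **Scraper:** It is back upright on its cork mat and released.

**Last checks:** In the last pictures the glass is clear and all three shards are inside the tray walls. The red one lies flat, the brown one leans on the near wall and the black one stands on its edge. The bowl, cup and can look unmoved by eye, though I did not measure them. The robot was clear of everything, with the wrist force close to zero.

**Checks that failed or disagreed:** I tried to triangulate the shards in the tray. Only the red shard came out usable, with two of three camera pairs agreeing. The brown pairs disagreed and the black shard was found in one view only. That brown and black are in the tray therefore rests on the close-up pictures.

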